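# Service the storeroom air cleaner: fit the fine filter and set the fan dial

### The job

Take the blue-framed filter cassette out of the carton and push it down into the slot on top of the air cleaner until its lip sits flush on the casing. Set the cleaner's fan dial to the blue mark that goes with this filter: the fifth of its seven click positions, counting clockwise. Leave the orange filter in the carton and everything else on the bench where it is.

Things in the scene. Friction and masses are not known exactly. Their poses are not given: they have to be found in the camera images.
- cleaner: Bench air cleaner, light grey steel box 200 (x) by 260 (y) by 150 mm high, fixed, yawed. Origin: centre of its underside, on the bench; x runs from the louvred front (robot side) to the back, y to its left, z up. Filter slot in the right half (-y) of its flat top, fan dial on a dark panel in the left half (+y).
- slot (a point): Centre of the slot's mouth, level with the cleaner's flat top; axes as the cleaner's. Slot 13 mm wide (x), 104 mm long (y), 104 mm deep straight down; its mouth has a 4 mm 45-degree bevel (21 by 112 mm at the top). A sprung roller in the rear wall, from about 25 mm down, grips the cassette: it does not fall home by itself but needs a steady push (under 10 N) all the way.
- fan_dial (a joint): Fan dial angle in rad, growing clockwise from above. Seven clicks 0.524 apart, 0 to 3.142, stops just beyond. A dot on the panel by each: white, but orange at the third (1.047), blue at the fifth (2.094). The pointer looks along the cleaner's +y at 0, its +x (back) at 1.571. Let go, it springs into the nearest click; about 0.2 N m takes it to the next.
- dial_grip (a point): Centre of the top of the dial's grip, on its vertical axis, 34.5 mm above the cleaner's top. Black dial: round skirt of 25 mm radius, 8.5 mm high; on it a straight grip bar 46 mm long, 12 mm wide, from 8.5 to 34.5 mm above the cleaner's top. The point turns with the dial: y runs along the bar towards the pointer end (white line), x across the bar.
- blue_filter: Blue-framed cassette with white pleats, upright in a carton bay, about 0.14 kg. Origin: centre of its underside. Panel 10 mm thick (x), 100 wide (y), 90 high; on top a lip 24 by 122 by 5 mm (90 to 95 mm up), wider than the slot, that stops on the cleaner's top; on the lip a pull tab 12 mm thick (x), 56 wide (y), 95 to 121 mm up. Same either way round.
- blue_lip (a point): Centre of the underside of the blue cassette's lip, 90 mm above its underside; it meets slot when the cassette is fully home. Axes as the cassette's.
- blue_tab (a point): Centre of the top of the blue cassette's pull tab, 121 mm above its underside. Axes as the cassette's.
- orange_filter: Orange-framed cassette with black carbon filling, same shape as the blue one, in the carton's other bay (which bay is which varies). To be left there. Origin: centre of its underside.
- carton: Open cardboard carton 160 (x) by 120 (y) by 70 mm high, fixed to the bench, yawed; walls 4 mm, floor 4 mm. Origin: centre of its underside. Card partitions 56 mm high make two upright bays 15 mm wide (x) and 112 mm long (y), at x = -36 and +36 mm; a cassette stands in each.
- brake_pad: Brake pad lying flat, 55 by 130 by 17 mm. Origin: centre of its underside. Leave alone.
- bearing: Steel bearing ring, 62 mm across, 16 mm high, lying flat. Origin: centre of its underside. Leave alone.
- oil_filter: White and green oil filter canister standing, 76 mm across, 90 mm high. Origin: centre of its underside. Leave alone.
- tape_roll: Roll of brown tape lying flat, 90 mm across, 50 mm high. Origin: centre of its underside. Leave alone.
- grease_jar: White jar with a red cap, 72 mm across, 85 mm high. Origin: centre of its underside. Leave alone.
- part_box: Small cardboard box 70 by 110 by 50 mm. Origin: centre of its underside. Leave alone.

How it is judged (in metres and radians):
At the end, for the whole second after the job is handed in: The blue cassette is fully home in the slot: its lip within 3 mm of the cleaner's top, within 6 mm of the slot's centre, upright within 0.06 rad and at rest. The fan dial rests in its fifth position (2.094 rad, within 0.12 rad). The orange cassette is still in its bay (within 30 mm of its start) (z of blue_lip in the frame of slot below 0.003 m and horizontal distance between blue_lip and slot below 0.006 m and angle between blue_filter's own z axis and vertical below 0.06 rad and value of joint fan_dial between 1.97 and 2.22 rad and velocity of joint fan_dial between -0.1 and 0.1 rad/s and linear speed of blue_filter below 0.01 m/s and distance of orange_filter from where it was at the start of the episode below 0.03 m); the robot touches nothing.
It fails at once if the orange filter is pulled out of the carton (distance of orange_filter from where it was at the start of the episode above 0.04 m).
It fails at once if something else on the bench is knocked away from its place (40 mm) (distance of any of brake_pad, bearing, oil_filter, tape_roll, grease_jar, part_box from where it was at the start of the episode above 0.04 m).
It also fails if it takes over 67 s, if anything falls off the work surface, if the arm or the gripper's body presses on something with over 40 N, if the wrist force passes 120 N, or if a joint passes its speed limit or range.

### The arm

A 6-joint arm with a two-finger parallel gripper is mounted at the origin on the work surface. World frame = base frame: x ahead of the robot, y to its left, z up, the work surface at z = 0. Lengths are in m, angles in degrees, forces in N, time in s.
With the tool pointing down it reaches from about 0.225 to 0.725 m from the base axis. Payload 3.1 kg.
Tool frame: the origin (TCP) lies midway between the tips of the shut fingers; the grasp point (between the pads) lies bot.tcp_to_grasp behind it (bot.tcp_to_grasp is the distance from the TCP to the grasp point, in m); z points along the fingers, y is the line along which they close (so a half turn about z gives the same grasp; the last joint's range is limited). The gripper opens to 85 mm and grips with 20 to 120 N. Pads are 22 mm wide; open, the fingers measure 114 mm over their backs; the gripper's body (76 mm by 85 mm) begins 54 mm behind the grasp point. The pads swing forward as they close: fully open they stand 13 mm farther back than shut.
Start: joints at [60.745, 2.75, 5.684, 92.934, 0, 82.678], TCP at [0.196, 0.487, 0.231] pointing down, gripper open.
Joint ranges: [-166.93, 166.93], [-56.73, 111.36], [-69.38, 81.34], [-121.58, 131.49], [-85.45, 84.26], [-180, 180]. Speed limits (degrees/s): [159.86, 159.86, 180, 180, 180, 180].

### API

Orientations are given as a 3x3 rotation matrix whose columns are the frame's x, y, z axes.
In Python, from plant import bot gives the robot as it stands.
- The arm moves only by the tool move_arm, never from a script. Its argument "rows" is text: rows parted by semicolons, each of 7 numbers parted by spaces: the turn, a rotation vector about the tool's x, y, z in rad, then the shift along the tool's x, y, z in mm, then the closure, from -1 (fully open) to 1 (shut). A call has 1 to 8 rows; each row is the pose to reach, as a shift and turn from the pose commanded when the call began, along the tool's axes at that moment; what a row does not reach only later rows make up. A row lasts 1/12 s, in which the tool goes at most 41.7 mm and 7.16 degrees, less where a joint would pass 70% of its speed; a pose out of reach is approached as far as the arm can. A call with a gripper value outside its range is refused whole. The fingers move at their own pace and stop on an object; "grip_force" is the grip in N (left out, the last holds). Time passes only in rows, so rows that repeat a pose let the fingers close. It gives the time, the measured TCP pose, the force, the opening and the grip force at its end, in the units of the state.
- bot.sense(): the state, without advancing time (a new reading comes with each control period).
- bot.read_camera(name): name is "side" or "top" or "wrist"; returns (picture, depth): 384x512x3 uint8, red, green, blue; 384x512 float32, m along the optical axis (not along the pixel's ray), 0 where there is no reading.
- bot.camera_info(name): a dict with "fx", "fy", "cx", "cy" (pixels), "rvec" (rotation vector, rad) and "tvec" (3), from world to camera coordinates, as OpenCV has them. Camera axes: x right, y down, z forward; pixel columns grow to the right and rows downward; lengths in m; the calibration is good to about 2 mm. A picture is of the moment at which its call begins: read the wrist's pose just before it. camera_info takes no time and is no camera call; for the wrist camera it gives the pose at the moment of the call.
- bot.job_done(): hands the job in; it is judged then, once.
The state is a dict: "clock": time; "joint_pos": joint angles; "qvel": joint speeds; "tau": joint torques, N m; "position": TCP position; "eef_rot": TCP orientation; "ft_force": force on the tool from outside, world axes, zero at the start; "wrist_torque": the same for the moment, N m; "width": opening from 0.0 (shut) to 1.0 (fully open); "grip_force": force on a finger pad.
Only numpy, scipy, OpenCV 4.12 (cv2) and the standard library are available. Lean on these libraries where they do the work, as an engineer would, in place of code of your own. Each camera call takes 0.05 s, during which the arm holds its last target. There are 200 camera calls.

## Working session

There is one attempt and no reset: what is moved stays moved. The work goes in short steps, Python scripts to look and compute and a tool call to move; the robot and the scene stay as the last step left them, time stands still between calls to the robot, and variables do not carry over. Pictures are saved under pics/ and viewed, at most 10 in all, crops included, and the job is handed in when it is done.

Besides the shell and the picture viewer there is one more tool, called after "Call:" by a JSON object that holds its "method" and its "body", one argument or row to a line. move_arm: Moves the arm, as the interface text tells. Its arguments: {"type":"object","properties":{"rows":{"type":"string"},"grip_force":{"type":"number"}},"required":["rows"]}

```bash
mkdir -p pics; ls; python3 - <<'E'
from plant import bot
import cv2,numpy as np
s=bot.sense();print(s['clock'],s['position'],s['eef_rot'],s['ft_force'],bot.tcp_to_grasp)
ims=[]
for n in['top','side']:
    im,d=bot.read_camera(n);np.savez('pics/'+n,im=im,d=d);cv2.imwrite(f'pics/{n}0.png',im[:,:,::-1]);i=bot.camera_info(n);print(n,i)
E
```

```text
pics
0.0 [0.19580178 0.48643746 0.23012056] [[-9.27616185e-01  3.73533010e-01 -1.14204556e-03]
 [ 3.73534648e-01  9.27613901e-01 -2.07789562e-03]
 [ 2.83214736e-04 -2.35408319e-03 -9.99997189e-01]] [-0.27903374 -0.40305333 -0.37125556] 0.0187
top {'fx': 406.31710323249644, 'fy': 406.31710323249644, 'cx': 256.7066891620693, 'cy': 191.93342141950382, 'rvec': array([ 2.21218192, -2.15497965,  0.07955922]), 'tvec': array([0.06576132, 0.56043952, 1.19032633])}
side {'fx': 396.82964454461523, 'fy': 396.82964454461523, 'cx': 255.06128146580863, 'cy': 183.9155679425579, 'rvec': array([ 2.1422372 , -0.32414043,  0.18106947]), 'tvec': array([-0.50716262,  0.23904414,  1.19694392])}
```

View pics/top0.png

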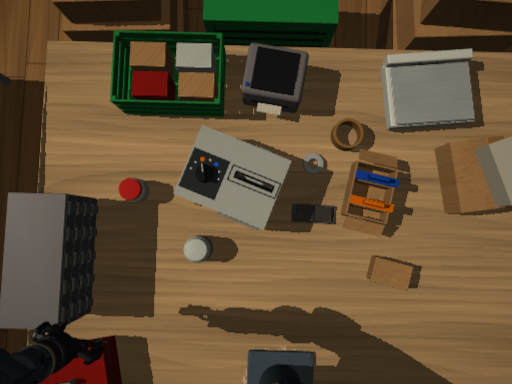

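View pics/side0.png

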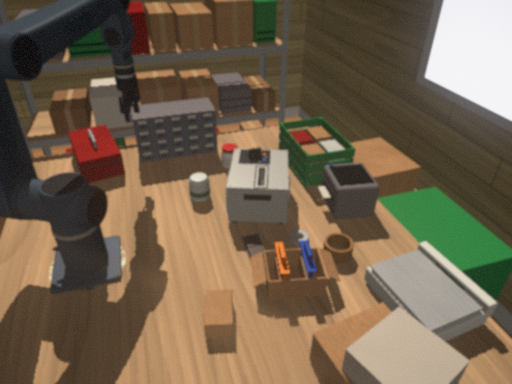

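The top view shows the cleaner at about (235,177), with its dial at (206,170) and its slot at (255,180). The carton is at (371,193), with blue at (377,178) and orange at (371,203). The side view agrees. I'll measure next, using colour masks and depth.

```bash
cat > h.py <<'E'
import numpy as np,cv2
def pts(d,i):
    "world xyz per pixel from depth"
    v,u=np.mgrid[:d.shape[0],:d.shape[1]]
    P=np.dstack([(u-i['cx'])/i['fx']*d,(v-i['cy'])/i['fy']*d,d])
    R=cv2.Rodrigues(i['rvec'])[0]
    return (P-i['tvec'])@R
def ray(uv,i,z):
    "pixels onto plane at height z"
    R=cv2.Rodrigues(i['rvec'])[0];uv=np.atleast_2d(uv).astype(float)
    r=np.c_[(uv[:,0]-i['cx'])/i['fx'],(uv[:,1]-i['cy'])/i['fy'],np.ones(len(uv))]@R
    c=-R.T@i['tvec']
    return c+r*((z-c[2])/r[:,2])[:,None]
def rect(xy):
    c,s,a=cv2.minAreaRect((np.asarray(xy)*1000).astype(np.float32))
    if s[0]<s[1]: s=s[::-1];a+=90
    return np.round(c,1),np.round(s,1),round((a+90)%180-90,1) # mm; long side angle deg
def hue(im):
    h=cv2.cvtColor(im,cv2.COLOR_RGB2HSV).astype(int);return h[...,0],h[...,1],h[...,2]
def big(m):
    n,l,s,_=cv2.connectedComponentsWithStats(m.astype(np.uint8));return l==1+s[1:,4].argmax()
E
python3 - <<'E'
from plant import bot
from h import *
i=bot.camera_info('top');f=np.load('pics/top.npz');im,d=f['im'],f['d'];P=pts(d,i);H,S,V=hue(im)
print('cam',-cv2.Rodrigues(i['rvec'])[0].T@i['tvec'])
box=np.zeros(d.shape,bool);box[120:240,170:410]=1
for n,m in[('blue',(abs(H-112)<14)&(S>150)),('orange',(abs(H-11)<6)&(S>200)&(V>150))]:
    m=m&box;m[:,:330]=0;m=big(m);p=P[m];print(n,m.sum(),np.percentile(p[:,2],[5,50,95]),rect(p[p[:,2]>.08][:,:2]),rect(ray(np.argwhere(m)[:,::-1],i,.1)[:,:2]))
m=big(box&(abs(P[...,2]-.15)<.012));print('cleaner',np.median(P[m][:,2]),rect(P[m][:,:2]))
u=np.argwhere(m)[:,::-1];print(rect(ray(u,i,.15)[:,:2]))
print('slot/dial approx',ray([[255,180],[206,170]],i,.15))
E
```

```text
cam [0.46977986 0.07860543 1.22817827]
blue 348 [0.09510353 0.0999813  0.12616815] (array([ 560. , -110.8]), array([413.6,  70.7]), -74.2) (array([ 599.8, -253.9]), array([119.4,  24.6]), 78.7)
orange 229 [0.09615443 0.10027485 0.12636353] (array([ 529.3, -238.8]), array([120.6,  20.8]), 77.1) (array([ 529.5, -238.7]), array([120. ,  20.8]), 78.0)
cleaner 0.14962726401780382 (array([591.8, 147.3]), array([260.9, 204.2]), 69.4)
(array([590.9, 147.2]), array([259.8, 202.4]), 69.4)
slot/dial approx [[0.58078775 0.08560797 0.15      ]
 [0.60418802 0.21716018 0.15      ]]
```

Call:
{"method": "move_arm", "body": {
  "rows": "0 0 0 -37 -13 -10 -1;0 0 0 -74 -26 -20 -1;0 0 0 -111 -39 -30 -1;0 0 0 -148 -51 -40 -1;0 0 0 -185 -64 -50 -1;0 0 0 -222 -77 -60 -1;0 0 0 -259 -90 -70 -1;0 0 0 -296 -103 -80 -1"
}}

```text
clock: 0.77
position: [0.4331, 0.2793, 0.3113]
eef_rot: [[-0.928, 0.374, -0.001], [0.374, 0.928, -0.0], [0.001, -0.001, -1.0]]
ft_force: [0.7, 0.8, 0.8]
width: 1.001
grip_force: 0.0
```

Call:
{"method": "move_arm", "body": {
  "rows": "0 0 0 -37 -13 -10 -1;0 0 0 -74 -26 -20 -1;0 0 0 -111 -39 -30 -1;0 0 0 -148 -51 -40 -1;0 0 0 -193 -67 -50 -1;0 0 0 -193 -67 -50 -1;0 0 0 -193 -67 -50 -1"
}}

```text
clock: 1.35
position: [0.5883, 0.1442, 0.3591]
eef_rot: [[-0.926, 0.378, -0.003], [0.378, 0.926, -0.001], [0.002, -0.002, -1.0]]
ft_force: [-0.8, -0.2, -0.2]
width: 0.999
grip_force: 0.0
```

```bash
python3 - <<'E'
from plant import bot
from h import *
s=bot.sense();print(s['clock'],s['position'],s['joint_pos'],np.round(s['eef_rot'],3))
i=bot.camera_info('wrist');im,d=bot.read_camera('wrist');np.savez('pics/w1',im=im,d=d,**i);cv2.imwrite('pics/w1.png',im[:,:,::-1])
c=-cv2.Rodrigues(i['rvec'])[0].T@i['tvec'];print('cam in tool',s['eef_rot'].T@(c-s['position']))
E
```

```text
1.35 [0.58831382 0.14422619 0.35912745] [ 7.44431988e+00  2.13058860e+01  4.23783075e+01  1.11222196e+02
 -2.05246958e-02  2.96276139e+01] [[-0.926  0.378 -0.003]
 [ 0.378  0.926 -0.001]
 [ 0.002 -0.002 -1.   ]]
cam in tool [ 0.06683981  0.00035055 -0.14233808]
```

View pics/w1.png

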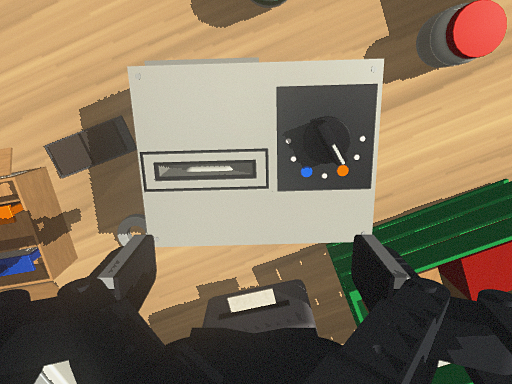

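The wrist view shows the slot mouth at about (205,170). The dial is at (322,140), with its white pointer line running from (332,146) to (343,164), near the orange dot. The blue dot is at (307,172).

```bash
python3 - <<'E'
from h import *
f=np.load('pics/w1.npz');im,d=f['im'],f['d'];i={k:f[k] for k in['fx','fy','cx','cy','rvec','tvec']};P=pts(d,i);H,S,V=hue(im)
m=np.zeros(d.shape,bool);m[40:260,100:400]=1
t=big(m&(abs(P[...,2]-.15)<.006));print('top',np.median(P[t][:,2]));u=np.argwhere(t)[:,::-1];print(rect(ray(u,i,.15)[:,:2]))
for n,bx,thr in[('outer',(145,196,136,274),110),('mouth',(156,186,148,262),110)]:
    a=np.zeros_like(m);a[bx[0]:bx[1],bx[2]:bx[3]]=1
    k=big(a&(V<thr));print(n,rect(ray(np.argwhere(k)[:,::-1],i,.15)[:,:2]))
a=np.zeros_like(m);a[85:190,277:378]=1
k=a&(P[...,2]>.178)&(P[...,2]<.2);k=big(k);uv=np.argwhere(k)[:,::-1];print('bar',rect(ray(uv,i,.1845)[:,:2]),rect(P[k][:,:2]),np.median(P[k][:,2]))
k=big(a&(P[...,2]>.153));
w=np.zeros_like(m);w[140:168,325:348]=1;w=big(w&(V>150)&(S<60));q=ray(np.argwhere(w)[:,::-1],i,.1845)[:,:2];print('line',w.sum(),rect(q))
for n,r in[('blue',(abs(H-112)<14)&(S>150)),('or',(abs(H-15)<8)&(S>200)&(V>150))]:
    r=big(r&a);print(n,ray(np.argwhere(r)[:,::-1].mean(0),i,.15)*1e3)
E
```

```text
top 0.1498588467419491
(array([588.3, 148.9]), array([259.8, 199.9]), 69.4)
outer (array([576.8,  90.6]), array([112.2,  20.7]), 69.4)
mouth (array([576.8,  90.6]), array([112.2,  20.7]), 69.4)
bar (array([594.6, 223.6]), array([46.7, 12.4]), 9.1) (array([595.4, 224.3]), array([46.6, 12.2]), 9.1) 0.1840972769478199
line 76 (array([606.9, 226.2]), array([21.7,  3.4]), 9.0)
blue [[620.62238433 193.68435487 150.        ]]
or [[634.1084436  230.86153657 150.        ]]
```

Call:
{"method": "move_arm", "body": {
  "rows": "0 0 -0.11 5 15 20 -1;0 0 -0.22 10 30 40 -1;0 0 -0.33 15 46 60 -1;0 0 -0.44 20 61 80 -1;0 0 -0.546 24 76 95 -1;0 0 -0.546 24 76 109 -1;0 0 -0.546 24 76 109 -1;0 0 -0.546 24 76 109 -1"
}}

```text
clock: 2.07
position: [0.59, 0.2273, 0.2516]
eef_rot: [[-0.986, -0.165, -0.003], [-0.165, 0.986, -0.001], [0.003, -0.0, -1.0]]
ft_force: [0.2, -0.3, 1.1]
width: 0.999
grip_force: 0.0
```

```bash
cat > go.py <<'E'
import sys
from plant import bot
import numpy as np
# target x y z (mm), angle of tool y (deg) -> tool-frame shift and turn
x,y,z,a=map(float,sys.argv[1:5]);s=bot.sense();R=s['eef_rot']
c=np.radians(a);Y=np.array([np.cos(c),np.sin(c),0]);Z=np.array([0,0,-1.]);T=np.c_[np.cross(Y,Z),Y,Z]
from scipy.spatial.transform import Rotation as Q
print(np.round(s['position']*1e3,1),'turn',np.round(Q.from_matrix(R.T@T).as_rotvec(),3),'shift',np.round(R.T@(np.array([x,y,z])-s['position']*1e3),1),s['clock'],np.round(s['ft_force'],1),s['width'])
E
python3 go.py 594.7 223.7 162 99.1
```

```text
[590.  227.3 251.6] turn [-0.    -0.003  0.007] shift [-4.3 -4.3 89.6] 2.0667 [ 0.2 -0.3  1.1] 0.9993256548046023
```

Call:
{"method": "move_arm", "body": {
  "rows": "0 0 0 -2 -2 25 -1;0 0 0 -4 -4 50 -1;0 0 0 -4 -4 75 -1;0 0 0 -4 -4 90 -1;0 0 0 -4 -4 90 -1;0 0 0 -4 -4 90 0.2;0 0 0 -4 -4 90 0.5;0 0 0 -4 -4 90 0.5",
  "grip_force": 50
}}

```text
clock: 2.73
position: [0.5982, 0.2232, 0.1654]
eef_rot: [[-0.987, -0.162, 0.005], [-0.162, 0.987, 0.001], [-0.005, 0.0, -1.0]]
ft_force: [-0.1, 0.3, 0.1]
width: 0.605
grip_force: 0.0
```

Call:
{"method": "move_arm", "body": {
  "rows": "0 0 0 0 0 0 1;0 0 0 0 0 0 1;0 0 0 0 0 0 1;0 0 0 0 0 0 1;0 0 0 0 0 0 1;0 0 0 0 0 0 1"
}}

```text
clock: 3.23
position: [0.5974, 0.2236, 0.1635]
eef_rot: [[-0.987, -0.163, 0.002], [-0.163, 0.987, 0.002], [-0.002, 0.001, -1.0]]
ft_force: [-1.2, 2.3, 4.9]
width: 0.126
grip_force: 52.5
```

Call:
{"method": "move_arm", "body": {
  "rows": "0 0 0 2.5 0 0 1;0 0 0.1 2.5 0 0 1;0 0 0.2 2.5 0 0 1;0 0 0.3 2.5 0 0 1;0 0 0.4 2.5 0 0 1;0 0 0.5 2.5 0 0 1;0 0 0.6 2.5 0 0 1;0 0 0.6 2.5 0 0 1"
}}

```text
clock: 3.9
position: [0.5972, 0.2229, 0.1636]
eef_rot: [[-0.905, 0.425, 0.007], [0.425, 0.905, 0.001], [-0.006, 0.004, -1.0]]
ft_force: [5.2, 2.4, 2.7]
width: 0.129
grip_force: 54.5
```

Call:
{"method": "move_arm", "body": {
  "rows": "0 0 0.1 0 0 0 1;0 0 0.2 0 0 0 1;0 0 0.3 0 0 0 1;0 0 0.4 0 0 0 1;0 0 0.46 0 0 0 1;0 0 0.46 0 0 0 1;0 0 0.46 0 0 0 1;0 0 0.46 0 0 0 1"
}}

```text
clock: 4.57
position: [0.5968, 0.2224, 0.1636]
eef_rot: [[-0.625, 0.78, 0.006], [0.78, 0.625, 0.001], [-0.003, 0.005, -1.0]]
ft_force: [5.5, 0.9, 3.1]
width: 0.122
grip_force: 56.6
```

Call:
{"method": "move_arm", "body": {
  "rows": "0 0 0 0 0 0 -0.2;0 0 0 0 0 0 -1;0 0 0 0 0 0 -1;0 0 0 0 0 0 -1;0 0 0 0 0 -30 -1;0 0 0 0 0 -70 -1;0 0 0 0 0 -110 -1;0 0 0 0 0 -150 -1"
}}

```text
clock: 5.23
position: [0.5933, 0.2221, 0.3129]
eef_rot: [[-0.624, 0.781, -0.003], [0.781, 0.624, -0.001], [0.001, -0.003, -1.0]]
ft_force: [1.4, 0.0, -0.1]
width: 1.003
grip_force: 0.0
```

```bash
python3 - <<'E'
from plant import bot
from h import *
i=bot.camera_info('wrist');im,d=bot.read_camera('wrist');P=pts(d,i);cv2.imwrite('pics/w2.png',im[:,:,::-1])
k=(abs(P[...,2]-.1845)<.006)&(np.hypot(P[...,0]-.5947,P[...,1]-.2237)<.04);k=big(k);print('bar',rect(ray(np.argwhere(k)[:,::-1],i,.1845)[:,:2]))
H,S,V=hue(im);r=big((abs(H-112)<14)&(S>150)&(np.hypot(P[...,0]-.6206,P[...,1]-.1937)<.02));print(ray(np.argwhere(r)[:,::-1].mean(0),i,.15))
E
python3 go.py 600 -254 320 -11.4
```

```text
bar (array([594.8, 224.8]), array([45.4, 11.3]), -51.3)
[[0.62041507 0.19349479 0.15      ]]
[596.  222.6 323.9] turn [0.015 0.    0.873] shift [-374.8 -294.5    2.3] 5.2833 [ 1.3 -0.6  6.7] 1.0028914262227233
```

Call:
{"method": "move_arm", "body": {
  "rows": "0 0 0.109 -31 -25 0 -1;0 0 0.218 -62 -51 0 -1;0 0 0.327 -93 -76 0 -1;0 0 0.436 -124 -101 0 -1;0 0 0.546 -155 -126 0 -1;0 0 0.655 -186 -152 0 -1;0 0 0.764 -217 -177 0 -1;0 0 0.873 -248 -202 0 -1"
}}

```text
clock: 5.95
position: [0.5906, -0.0992, 0.3118]
eef_rot: [[0.203, 0.979, -0.001], [0.979, -0.203, 0.0], [-0.0, -0.001, -1.0]]
ft_force: [1.1, 0.4, 0.3]
width: 1.0
grip_force: 0.0
```

Call:
{"method": "move_arm", "body": {
  "rows": "0 0 0 -38 7 4 -1;0 0 0 -76 14 8 -1;0 0 0 -114 21 12 -1;0 0 0 -152 28 16 -1;0 0 0 -190 35 20 -1;0 0 0 -209 40 20 -1;0 0 0 -209 40 20 -1;0 0 0 -209 40 20 -1"
}}

```text
clock: 6.62
position: [0.5886, -0.3114, 0.2906]
eef_rot: [[0.2, 0.98, -0.002], [0.98, -0.2, 0.002], [0.001, -0.003, -1.0]]
ft_force: [0.2, 0.4, 0.4]
width: 0.999
grip_force: 0.0
```

```bash
python3 - <<'E'
from plant import bot
from h import *
s=bot.sense();print(s['position'],np.round(s['eef_rot'],3))
i=bot.camera_info('wrist');im,d=bot.read_camera('wrist');P=pts(d,i);cv2.imwrite('pics/w3.png',im[:,:,::-1]);H,S,V=hue(im)
for n,m in[('blue',(abs(H-112)<14)&(S>130)),('orange',(abs(H-11)<8)&(S>200)&(V>130))]:
  for z0,z1,zz in[(.115,.135,.125),(.09,.105,.099)]:
    k=big(m&(P[...,2]>z0)&(P[...,2]<z1));print(n,zz,np.median(P[k][:,2]),rect(ray(np.argwhere(k)[:,::-1],i,zz)[:,:2]),rect(P[k][:,:2]))
E
```

```text
[ 0.58855533 -0.31135505  0.29055399] [[ 0.2    0.98  -0.002]
 [ 0.98  -0.2    0.002]
 [ 0.001 -0.003 -1.   ]]
blue 0.125 0.1246494708749944 (array([ 600.4, -252.2]), array([54.1, 11. ]), 78.3) (array([ 600.4, -252.2]), array([54.4, 11. ]), 78.3)
blue 0.099 0.0987179138034731 (array([ 600.2, -252.5]), array([120.9,  23.3]), 78.0) (array([ 600.1, -252.5]), array([121.3,  23.4]), 78.0)
orange 0.125 0.1246661844339011 (array([ 529.8, -238.3]), array([55.2, 11.9]), 76.7) (array([ 529.4, -238.2]), array([55.4, 12. ]), 78.2)
orange 0.099 0.09877347438457526 (array([ 529.8, -238.2]), array([120.9,  23.6]), 78.0) (array([ 529.7, -238.2]), array([121.4,  23.9]), 78.1)
```

View pics/w3.png

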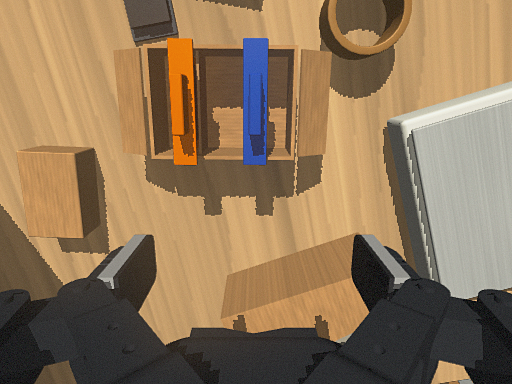

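The wrist view shows the blue tab at about (255,104) and the orange one at (180,104). The carton stands clear below the fingers. I'll go above the tab with the fingers half open.

```bash
python3 go.py 600.4 -252.3 160 -11.9
```

```text
[ 588.9 -310.1  291.4] turn [-0.002 -0.001  0.008] shift [ 58.7   0.  131.5] 6.6667 [0.4 1.  0.9] 0.9963670963514012
```

Call:
{"method": "move_arm", "body": {
  "rows": "0 0 0.008 15 0 33 -0.5;0 0 0.008 30 0 66 0;0 0 0.008 45 0 99 0;0 0 0.008 59 0 120 0;0 0 0.008 59 0 131 0;0 0 0.008 59 0 131 0;0 0 0.008 59 0 131 0;0 0 0.008 59 0 131 0"
}}

```text
clock: 7.33
position: [0.602, -0.2533, 0.164]
eef_rot: [[0.206, 0.979, 0.004], [0.979, -0.206, -0.002], [-0.002, 0.004, -1.0]]
ft_force: [-0.3, 0.0, 0.6]
width: 0.501
grip_force: 0.0
```

```bash
python3 go.py 600.4 -252.3 102.5 -11.9
```

```text
[ 602.  -253.3  164. ] turn [0.004 0.002 0.001] shift [ 0.7 -2.  61.5] 7.3333 [-0.3  0.   0.6] 0.5006815510757299
```

Call:
{"method": "move_arm", "body": {
  "rows": "0 0 0 0 -1 20 0;0 0 0 0 -1 40 0;0 0 0 0 -1 55 0;0 0 0 0 -1 60 0;0 0 0 0 -1 60 0;0 0 0 0 -1 60 0;0 0 0 0 -1 60 1;0 0 0 0 -1 60 1",
  "grip_force": 60
}}

```text
clock: 8.0
position: [0.6012, -0.253, 0.1036]
eef_rot: [[0.206, 0.979, 0.003], [0.979, -0.206, -0.002], [-0.001, 0.003, -1.0]]
ft_force: [1.0, -0.1, 0.4]
width: 0.225
grip_force: 0.0
```

Call:
{"method": "move_arm", "body": {
  "rows": "0 0 0 0 0 0 1;0 0 0 0 0 0 1;0 0 0 0 0 0 1;0 0 0 0 0 0 1;0 0 0 0 0 0 1;0 0 0 0 0 0 1"
}}

```text
clock: 8.5
position: [0.6011, -0.2528, 0.1034]
eef_rot: [[0.206, 0.979, 0.003], [0.979, -0.206, -0.002], [-0.001, 0.004, -1.0]]
ft_force: [0.1, -0.5, 6.0]
width: 0.13
grip_force: 62.1
```

Call:
{"method": "move_arm", "body": {
  "rows": "0 0 0 0 0 -15 1;0 0 0 0 0 -35 1;0 0 0 0 0 -60 1;0 0 0 0 0 -85 1;0 0 0 0 0 -110 1;0 0 0 0 0 -140 1;0 0 0 0 0 -165 1;0 0 0 0 0 -190 1"
}}

```text
clock: 9.17
position: [0.5996, -0.2518, 0.2916]
eef_rot: [[0.205, 0.979, -0.002], [0.979, -0.205, 0.001], [0.001, -0.002, -1.0]]
ft_force: [0.2, -0.1, -2.0]
width: 0.124
grip_force: 61.2
```

```bash
python3 go.py 576.8 90.6 290 -20.6; python3 go.py 576.8 90.6 290 159.4
```

```text
[ 599.6 -251.8  291.6] turn [-0.002 -0.     0.153] shift [330.4 -92.6   2. ] 9.1667 [ 0.2 -0.1 -2. ] 0.1235070813367245
[ 599.6 -251.8  291.6] turn [ 1.000e-03 -3.000e-03 -2.989e+00] shift [330.4 -92.6   2. ] 9.1667 [ 0.2 -0.1 -2. ] 0.1235070813367245
```

Call:
{"method": "move_arm", "body": {
  "rows": "0 0 0.02 20 -6 0 1;0 0 0.04 55 -15 0 1;0 0 0.06 92 -26 0 1;0 0 0.08 130 -36 0 1;0 0 0.1 168 -47 0 1;0 0 0.12 206 -58 0 1;0 0 0.14 244 -68 0 1;0 0 0.153 280 -78 0 1"
}}

```text
clock: 9.83
position: [0.5802, 0.0401, 0.2902]
eef_rot: [[0.353, 0.936, -0.002], [0.936, -0.353, 0.0], [-0.0, -0.002, -1.0]]
ft_force: [-0.5, -0.2, -1.2]
width: 0.126
grip_force: 61.2
```

```bash
python3 go.py 576.8 90.6 290 -20.6
```

```text
[580.2  40.1 290.2] turn [-0.002  0.    -0.001] shift [ 46.  -21.    0.2] 9.8333 [-0.5 -0.2 -1.2] 0.12641828551893855
```

Call:
{"method": "move_arm", "body": {
  "rows": "0 0 0 20 -9 0 1;0 0 0 38 -17 0 1;0 0 0 46 -21 0 1;0 0 0 46 -21 0 1;0 0 0 46 -21 0 1;0 0 0 46 -21 0 1"
}}

```text
clock: 10.33
position: [0.5778, 0.087, 0.2909]
eef_rot: [[0.353, 0.935, -0.001], [0.935, -0.353, -0.001], [-0.001, -0.0, -1.0]]
ft_force: [-0.3, -0.8, -1.0]
width: 0.129
grip_force: 61.2
```

```bash
python3 go.py 576.8 90.6 290 -20.6; python3 - <<'E'
from plant import bot
from h import *
s=bot.sense()
i=bot.camera_info('wrist');im,d=bot.read_camera('wrist');P=pts(d,i);cv2.imwrite('pics/w4.png',im[:,:,::-1]);H,S,V=hue(im)
m=big((abs(H-112)<14)&(S>130)&(d<.4));q=P[m];print('wrist blue',m.sum(),q.min(0),q.max(0),s['position'])
R=s['eef_rot'];t=(q-s['position'])@R*1e3;print('in tool',np.percentile(t,[1,50,99],axis=0))
E
```

```text
[577.8  87.  290.9] turn [-0.     0.001 -0.002] shift [ 3.  -2.2  0.9] 10.3333 [-0.3 -0.8 -1. ] 0.1290829872311266
wrist blue 8938 [0.54824891 0.03529065 0.14543509] [0.6149978  0.14927678 0.43309335] [0.57780879 0.08702072 0.29085336]
in tool [[-51.74854318 -12.76701055 -22.50870646]
 [ 26.06079885  -1.4659585    4.01246088]
 [ 60.16897621  10.00037542   5.99208962]]
```

View pics/w4.png

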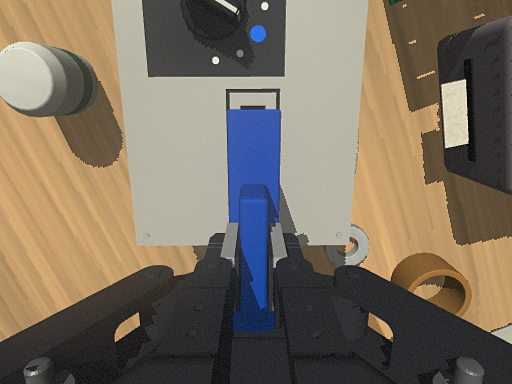

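```bash
python3 - <<'E'
from plant import bot
from h import *
s=bot.sense();R=s['eef_rot'];p=s['position']
i=bot.camera_info('wrist');im,d=bot.read_camera('wrist');P=pts(d,i);H,S,V=hue(im)
T=lambda q:np.round((q-p)@R*1e3,1)
b=(abs(H-112)<14)&(S>130)
for r in(130,150,170):
    c=np.where(b[r,200:310])[0]+200;print('lip',r,c.min(),c.max()+1,T(ray([[c.min()-.5,r],[c.max()+.5,r]],i,p[2]-.004))[:,1])
for r in(93,98,103):
    row=V[r,215:292];c=np.where(row<110)[0]+215;print('outline',r,c,T(ray([[c.min()-.5,r],[c.max()+.5,r]],i,.15))[:,1])
for r in(107,108):
    c=np.where(V[r,234:274]<110)[0]+234;print('slot',r,c.min(),c.max(),T(ray([[c.min()-.5,r],[c.max()+.5,r]],i,.15))[:,1])
col=V[80:112,253];c=np.where(col<110)[0]+80;print('col',c,[T(ray([[253,k]],i,.15))[0,0] for k in c])
print(p)
E
```

```text
lip 130 227 280 [-13.2  10.2]
lip 150 228 280 [-13.   10.4]
lip 170 228 279 [-13.2  10.1]
outline 93 [226 227 228 276 277 278 279] [-24.5  20.4]
outline 98 [226 227 228 276 277 278 279] [-24.6  20.5]
outline 103 [226 227 228 276 277 278 279] [-24.7  20.6]
slot 107 240 264 [-13.   8.]
slot 108 241 264 [-12.2   8. ]
col [ 89  90  91 105 106 107 108] [np.float64(72.6), np.float64(71.8), np.float64(71.0), np.float64(59.7), np.float64(58.9), np.float64(58.1), np.float64(57.2)]
[0.57791225 0.08682739 0.29099329]
```

Call:
{"method": "move_arm", "body": {
  "rows": "0 0 0 2 -0.5 0 1;0 0 0 3.5 -1.2 10 1;0 0 0 3.5 -1.2 22 1;0 0 0 3.5 -1.2 33 1;0 0 0 3.5 -1.2 36 1;0 0 0 3.5 -1.2 36 1;0 0 0 3.5 -1.2 36 1;0 0 0 3.5 -1.2 36 1"
}}

```text
clock: 11.1
position: [0.5783, 0.0918, 0.2563]
eef_rot: [[0.353, 0.936, 0.001], [0.936, -0.353, 0.0], [0.001, 0.001, -1.0]]
ft_force: [0.2, 0.2, -1.7]
width: 0.127
grip_force: 61.1
```

```bash
python3 go.py 576.8 90.6 159.5 -20.6
```

```text
[578.3  91.8 256.3] turn [ 0.001 -0.001 -0.001] shift [-1.7 -1.1 96.8] 11.1 [ 0.2  0.2 -1.7] 0.12678631334665785
```

Call:
{"method": "move_arm", "body": {
  "rows": "0 0 0 -1 -0.4 3 1;0 0 0 -1 -0.4 6 1;0 0 0 -1 -0.4 9 1;0 0 0 -1 -0.4 12 1;0 0 0 -1 -0.4 15 1;0 0 0 -1 -0.4 18 1;0 0 0 -1 -0.4 18 1"
}}

```text
clock: 11.68
position: [0.577, 0.0912, 0.2363]
eef_rot: [[0.352, 0.936, -0.001], [0.936, -0.352, -0.0], [-0.001, -0.001, -1.0]]
ft_force: [1.6, 0.1, -2.0]
width: 0.124
grip_force: 61.2
```

Call:
{"method": "move_arm", "body": {
  "rows": "0 0 0 0 0 4 1;0 0 0 0 0 8 1;0 0 0 0 0 12 1;0 0 0 0 0 16 1;0 0 0 0 0 20 1;0 0 0 0 0 24 1;0 0 0 0 0 28 1;0 0 0 0 0 32 1"
}}

```text
clock: 12.35
position: [0.5773, 0.0915, 0.2062]
eef_rot: [[0.352, 0.936, 0.002], [0.936, -0.352, 0.001], [0.001, 0.001, -1.0]]
ft_force: [-1.7, -0.3, 3.7]
width: 0.125
grip_force: 62.0
```

Call:
{"method": "move_arm", "body": {
  "rows": "0 0 0 0 0 5 1;0 0 0 0 0 10 1;0 0 0 0 0 15 1;0 0 0 0 0 20 1;0 0 0 0 0 25 1;0 0 0 0 0 30 1;0 0 0 0 0 35 1;0 0 0 0 0 38 1"
}}

```text
clock: 13.02
position: [0.577, 0.0912, 0.1664]
eef_rot: [[0.352, 0.936, -0.001], [0.936, -0.352, -0.0], [-0.0, -0.0, -1.0]]
ft_force: [-1.1, 0.1, 3.4]
width: 0.125
grip_force: 62.0
```

Call:
{"method": "move_arm", "body": {
  "rows": "0 0 0 0 0 2 1;0 0 0 0 0 4 1;0 0 0 0 0 6 1;0 0 0 0 0 7 1;0 0 0 0 0 8 1;0 0 0 0 0 8 1;0 0 0 0 0 8 1"
}}

```text
clock: 13.6
position: [0.5771, 0.0912, 0.1594]
eef_rot: [[0.352, 0.936, -0.0], [0.936, -0.352, -0.0], [-0.0, -0.0, -1.0]]
ft_force: [-1.9, 0.2, 3.4]
width: 0.129
grip_force: 61.9
```

Still no stop force, so I'll push a bit further until the lip lands.

Call:
{"method": "move_arm", "body": {
  "rows": "0 0 0 0 0 0.5 1;0 0 0 0 0 1 1;0 0 0 0 0 1.5 1;0 0 0 0 0 2 1;0 0 0 0 0 2 1;0 0 0 0 0 2 1"
}}

```text
clock: 14.1
position: [0.5771, 0.0912, 0.1594]
eef_rot: [[0.352, 0.936, 0.001], [0.936, -0.352, -0.0], [0.0, 0.001, -1.0]]
ft_force: [-3.2, 0.1, 9.9]
width: 0.124
grip_force: 62.8
```

The position stopped at 159.4 mm while the force rose, so the lip is seated. I'll release and back off.

Call:
{"method": "move_arm", "body": {
  "rows": "0 0 0 0 0 1 1;0 0 0 0 0 1 1;0 0 0 0 0 0 0.6;0 0 0 0 0 -1 0;0 0 0 0 0 -1 0;0 0 0 0 0 -1 0;0 0 0 0 0 -20 0;0 0 0 0 0 -50 0"
}}

```text
clock: 14.77
position: [0.5744, 0.091, 0.2024]
eef_rot: [[0.352, 0.936, -0.01], [0.936, -0.353, -0.001], [-0.004, -0.009, -1.0]]
ft_force: [-0.0, 0.5, -0.0]
width: 0.5
grip_force: 0.0
```

Call:
{"method": "move_arm", "body": {
  "rows": "0 0 0 -20 0 -30 0;0 0 0 -40 0 -60 0;0 0 0 -60 0 -90 0;0 0 0 -80 0 -120 0;0 0 0 -80 0 -140 0;0 0 0 -80 0 -140 0;0 0 0 -80 0 -140 0"
}}

```text
clock: 15.35
position: [0.5498, 0.0159, 0.3485]
eef_rot: [[0.353, 0.936, 0.003], [0.936, -0.353, -0.0], [0.001, 0.003, -1.0]]
ft_force: [-0.3, -0.9, -1.1]
width: 0.502
grip_force: 0.0
```

```bash
python3 - <<'E'
from plant import bot
from h import *
s=bot.sense();print(s['clock'],s['position'],s['ft_force'])
i=bot.camera_info('wrist');im,d=bot.read_camera('wrist');P=pts(d,i);cv2.imwrite('pics/w5.png',im[:,:,::-1]);H,S,V=hue(im)
b=(abs(H-112)<14)&(S>130)
for z0,z1,zz in[(.17,.19,.181),(.147,.162,.155)]:
    k=big(b&(P[...,2]>z0)&(P[...,2]<z1)&(P[...,1]<.16));print(zz,np.median(P[k][:,2]),rect(ray(np.argwhere(k)[:,::-1],i,zz)[:,:2]))
c=P[(abs(P[...,2]-.15)<.008)&(S<40)&(V>130)];print('casing',np.median(c[:,2]))
k=(abs(P[...,2]-.1845)<.006)&(np.hypot(P[...,0]-.5947,P[...,1]-.2237)<.04);print('bar',rect(P[big(k)][:,:2]))
E
```

```text
15.35 [0.5498468  0.01591301 0.34847982] [-0.3440043  -0.90373023 -1.05152566]
0.181 0.1806925822190094 (array([575.7,  91.7]), array([54.3, 11.5]), 68.9)
0.155 0.15476404852773065 (array([575.5,  91.7]), array([120.5,  23. ]), 69.7)
casing 0.14976698153602225Traceback (most recent call last):
  File "<stdin>", line 9, in <module>
  File "h.py", line 21, in big
    n,l,s,_=cv2.connectedComponentsWithStats(m.astype(np.uint8));return l==1+s[1:,4].argmax()
                                                                             ~~~~~~~~~~~~~~^^
ValueError: attempt to get argmax of an empty sequence
```

View pics/w5.png

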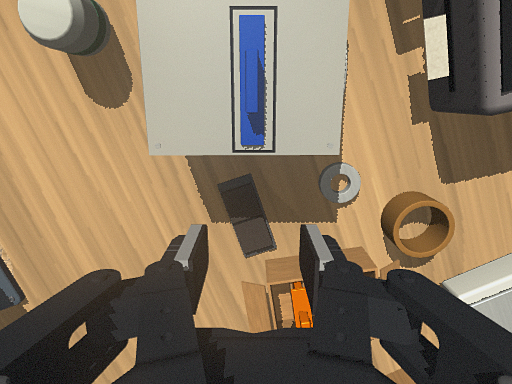

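The cassette sits flush: its lip top measures 154.8 mm against 149.8 mm for the casing plus the 5 mm lip. In the picture it is centred in the slot outline at (253,80), and the orange cassette is still in the carton at (302,305). The dial was checked earlier, with its pointer at the blue dot.

```bash
python3 -c "
from plant import bot
print(bot.job_done())"
```

```text
the job is handed in; nothing more can be done
None
```

I handed the job in at about 15 s: the blue cassette measured flush in the slot, the fan dial measured about 2.11 rad (fifth click, blue mark), and the orange filter was still in the carton; the judge's result was not shown.

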